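# Close the incubation box and start its star knob cleanly

### The arm

A 7-joint arm with a two-finger parallel gripper is mounted at the origin on a cart in front of the work surface, level with it; the furniture and walls round the work are solid. World frame = base frame: x ahead of the robot, y to its left, z up, the work surface at z = 0. Lengths are in m, angles in degrees, forces in N, time in s.
With the tool pointing down it reaches from about 0.425 to 1.025 m from the base axis. Payload 9.4 kg.
Tool frame: the origin (TCP) lies on the centre line of the jaws, within the pads' length; the fingertips stand 14 mm ahead of it and the grasp point (between the pads) lies 5 mm behind it; z points along the fingers, y is the line along which they close (so a half turn about z gives the same grasp; the last joint's range is limited). The gripper opens to 85 mm and grips with 20 to 120 N. Pads are 22 mm wide; open, the fingers measure 114 mm over their backs; the gripper's body (76 mm by 85 mm) begins 54 mm behind the grasp point. The pads swing forward as they close: fully open they stand 13 mm farther back than shut.
Start: joints at [-75.671, 34.337, -0.143, 91.639, 0.103, 54.024, -4.572], TCP at [0.233, 0.687, 0.222] pointing down, gripper open.
Joint ranges: [-147.43, 147.43], [-19.82, 112.94], [-74.19, 73.91], [6.32, 146.72], [-59.91, 239.91], [6.04, 106.73], [-150.56, 150.56]. Speed limits (degrees/s): [127.2, 127.2, 172.46, 172.46, 180, 180, 180].

### API

Orientations are given as [roll, pitch, yaw] about the fixed x, y, z axes, in that order (R = Rz(yaw) Ry(pitch) Rx(roll)).
In Python, from workcell import read_state, snapshot, calibration, sign_off gives the robot as it stands. The module is installed in compiled form; this text tells all that it offers.
- The arm moves only by the shell command python3 -m jog 'ROWS' [FORCE]. ROWS is JSON, a list of rows, each an object of numbers: "jaw": the closure in counts, from 0 (fully open) to 255 (shut); "tx", "ty", "tz": the shift along the tool's x, y, z in m; "turn": the turn about the tool's z in degrees. In form: [{"jaw": .., "tx": .., "ty": .., "tz": .., "turn": ..}, ...]. A call has 1 to 8 rows; each row shifts and turns the commanded pose from where the row before left it, along the tool's axes as they then stand; what a row does not reach is not made up. A row lasts 1/10 s, in which the tool goes at most 50 mm and 8.59 degrees, less where a joint would pass 70% of its speed; a pose out of reach is approached as far as the arm can. A call with a gripper value outside its range is refused whole. The fingers move at their own pace and stop on an object; FORCE is the grip in N (left out, the last holds). Time passes only in rows, so rows that do not move let the fingers close. It gives the time, the measured TCP pose, the force, the opening and the grip force at its end, in the units of the state.
- read_state(): the state, without advancing time (a new reading comes with each control period).
- snapshot(name): name is "scene" or "top" or "wrist"; returns the picture (480x640x3 uint8, blue, green, red); there is no depth.
- calibration(name): a dict with "fx", "fy", "cx", "cy" (pixels), "rvec" (rotation vector, rad) and "tvec" (3), from world to camera coordinates, as OpenCV has them; the wrist camera has in their place "hand_eye" (4x4, takes a point from camera to tool coordinates, whose origin is the TCP and whose axes are the flange's). Camera axes: x right, y down, z forward; pixel columns grow to the right and rows downward; lengths in m; the calibration is good to about 2 mm. A picture is of the moment at which its call begins: read the wrist's pose just before it. calibration takes no time and is no camera call.
- sign_off(): hands the job in; it is judged then, once.
The state is a dict: "time_s": time; "joint_pos": joint angles; "joint_vel": joint speeds; "tau": joint torques, N m; "tool_pos": TCP position; "orientation": TCP orientation; "contact_force": force on the tool from outside, world axes, zero at the start; "moment": the same for the moment, N m; "opening": finger opening in m; "finger_force": force on a finger pad.
Only numpy, scipy, OpenCV 4.12 (cv2) and the standard library are available. Lean on these libraries where they do the work, as an engineer would, in place of code of your own. Each camera call takes 0.05 s, during which the arm holds its last target. There are 200 camera calls.

### The job

Close the gas-tight box with the Petri dishes in it: lower its lid gently onto the gasket, press the star knob down and turn it backwards (anticlockwise) under light pressure until it clicks off the end of its thread and drops fully down, then turn it forwards until the lid is pulled snugly about 2 mm down into the soft gasket, and let go. Do not force the thread or crush the gasket, and leave the other things on the worktop alone.

Things in the scene. Friction and masses are not known exactly. Their poses are not given: they have to be found in the camera images.
- box: Metal incubation box fixed on the worktop, 130 mm deep (its x) x 210 mm wide (its y) x 80 mm high without its lid. Origin at the centre of its underside; x points to the back (hinge side), y to its left, z up. A bracket on its front carries an upright threaded stud under the lid's knob.
- lid_hinge (a point): Middle of the lid's hinge axis at the back of the box, 73 mm behind the box's origin and 84 mm above its underside. The axis runs along the box's y. The lid's underside lies in the hinge plane; the lid is 8 mm thick.
- lid (a joint): Opening of the lid, rad: 0 when it just lies on the unsqueezed gasket, slightly negative as it is pressed into it, positive when open. The hinge is stiff enough to hold the lid where it is left; some 3 N at the front move it.
- lid_front (a point): Point on the lid's top face, in the middle of its flat metal front strip (22 mm wide, 190 mm long across the box), 131 mm from the hinge axis. The lid ends 142 mm from the hinge, save for the knob's tab. With the lid just lying on the gasket this point is 92 mm above the box's underside, and it sinks as the gasket is squeezed: 90 mm is right, under 88.5 the gasket is crushed.
- gasket_front (a point): Top of the black rubber gasket in the middle of the box's front wall (a point fixed to the box, 84 mm above its underside). The gasket can give 4 mm in all and pushes back with 5.5 N per mm.
- knob_grip (a point): Centre of the black star knob at the height to grip it, on its axis, 164 mm from the hinge, on a tab in front of the lid's front strip. Six round lobes, 24 mm tall, at 30, 90, 150... degrees from this point's x: 48 mm across opposite lobes, 43 mm with a finger on two lobes each (closing at 0, 60 or 120 degrees from x). 12 mm below the lobes' top, 29 mm above the knob's underside.
- knob_seat (a point): Point of the box where knob_grip lies when the knob is fully down on the just closed lid: 91 mm in front of the box's origin, 121 mm above its underside. The knob is captive in the lid and a spring holds it 10 mm above the lid when it is let go; pressing it down takes 2 N at first, 6 N when fully down.
- knob (a joint): Turn of the knob in the lid, rad: grows clockwise seen from above (forwards, tightening), falls anticlockwise (backwards). At the start within 0.15 of zero. It turns endlessly, against a little friction (0.05 N m) that keeps it where it is left.
- stud: Upright steel stud, 18 mm thick, 26 mm over its thread, origin on its axis at its foot, 65 mm above the box's underside. Two thread ridges half a turn apart, each 2.2 rad long, 3 mm thick, fall clockwise by 2.5 mm a radian to a stop at their low ends; two lugs in the knob meet them. Where the ridges begin against the lugs is not known, nor the height to better than 0.5 mm.
- stud_top (a point): Point on the knob's axis at the stud's top, 106 mm above the box's underside. A knob pressed down at its starting turn lands on top of the ridges, 3.5 to 7 mm above fully down, and forwards it soon meets the stops. Backwards it rides up the ridges for 0.3 to 1.3 rad, then drops 6.5 to 7.5 mm if it is pressed; some 0.5 rad farther is a stop again.
- thread_start (a point): Point on the knob's axis at the height of the ridges' high ends, 103 mm above the box's underside. From the drop, held fully down and turned forwards, the lugs go under the ridges: the thread takes hold after 0.2 to 1.4 rad (the harder pressed the later), then draws knob and lid down 2.5 mm a radian and holds by itself. Knob and stud may press on each other with 35 N at most.
- jar: White-capped clear bottle, 70 mm wide, 120 tall, a bystander to the left (origin: centre of its underside).
- flask: Stoppered conical flask, 89 mm wide, 156 tall, a bystander to the left (origin: centre of its underside).
- small_bottle: Blue-capped bottle, 60 mm wide, 110 tall, a bystander to the left (origin: centre of its underside).
- tip_box: Box of pipette tips with a clear cover, 85 x 123 x 94 mm, a bystander to the right of the box (origin: centre of its underside).
- steel_cup: Plain grey metal cup, 90 mm wide, 124 tall, a bystander to the right (origin: centre of its underside).
- dish: Single closed Petri dish, 90 mm wide, 15 high, a bystander lying at the right in front of the box (origin: centre of its underside).
- pen: Marker pen, 138 mm long, 13 thick, lying at the left in front of the box, a bystander (origin: centre of its underside).
- carton: Film carton, 56 x 130 x 56 mm, a bystander at the right (origin: centre of its underside).

How it is judged:
By the outcome, as a careful person would: the job done as asked, in the order asked, and still so for the second after the job is handed in, with the robot touching nothing.
It also fails if it takes over 58 s, if anything falls off the work surface, if the arm or the gripper's body presses on something with over 40 N, if the wrist force passes 120 N, or if a joint passes its speed limit or range.

## Working session

There is one attempt and no reset: what is moved stays moved. The work goes in short steps, Python scripts to look and compute and a shell command to move; the robot and the scene stay as the last step left them, time stands still between calls to the robot, and variables do not carry over. Pictures are saved under pics/ and viewed, at most 10 in all, crops included, and the job is handed in when it is done.

```bash
mkdir -p pics; python3 - <<'E'
from workcell import *
import cv2,numpy as np
s=read_state(); print(s)
for n in("scene","top","wrist"):
    im=snapshot(n); cv2.imwrite(f"pics/{n}0.png",im); print(n,calibration(n))
E
```

```text
{'time_s': 0.0, 'joint_pos': array([-75.67026893,  34.3847707 ,  -0.14630667,  91.68087302,
         0.10341923,  54.02325768,  -4.57215974]), 'joint_vel': array([-0.0359456 ,  0.08181311,  0.02166227, -0.05926123,  0.00606081,
       -0.11478202, -0.04668351]), 'tau': array([ 3.55069915e-05, -7.76444721e+01,  1.56497028e+00, -2.58005834e+01,
        1.23731830e-02,  9.22079285e-03, -2.65523897e-05]), 'tool_pos': array([0.23259262, 0.68616677, 0.22101398]), 'orientation': array([-1.79911589e+02,  8.04528723e-03,  1.61279740e+02]), 'contact_force': array([ 0.19900796,  0.50575325, -0.87193512]), 'moment': array([-0.01847637,  0.01907971, -0.00941474]), 'finger_force': 0.0, 'opening': 0.08543146406503485}
scene {'fx': 510.44101780369516, 'fy': 510.44101780369516, 'cx': 311.8271578552389, 'cy': 244.382054362075, 'rvec': array([ 1.9880923 , -0.80833943,  0.44112098]), 'tvec': array([-0.35476723,  0.28018299,  1.21647506])}
top {'fx': 466.165233683263, 'fy': 466.165233683263, 'cx': 321.574987437503, 'cy': 238.97444260510483, 'rvec': array([ 2.15072491, -2.18310966,  0.15090543]), 'tvec': array([-0.0016975 ,  0.48119404,  1.14368688])}
wrist {'fx': 408.89787967416953, 'fy': 408.89787967416953, 'cx': 324.6708013238974, 'cy': 243.87742485577175, 'hand_eye': array([[ 3.80452133e-04, -9.56846851e-01, -2.90592429e-01,
         7.42983483e-02],
       [ 9.99999691e-01,  1.64080752e-04,  7.68952809e-04,
         1.05554027e-03],
       [-6.88089450e-04, -2.90592632e-01,  9.56846617e-01,
        -1.51900154e-01],
       [ 0.00000000e+00,  0.00000000e+00,  0.00000000e+00,
         1.00000000e+00]])}
```

View pics/scene0.png

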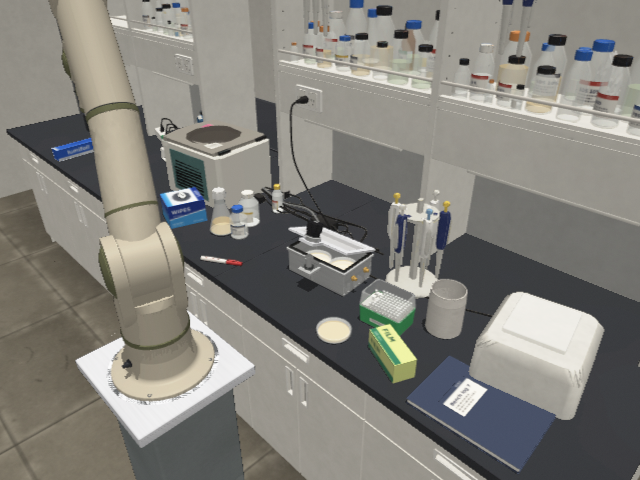

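View pics/top0.png

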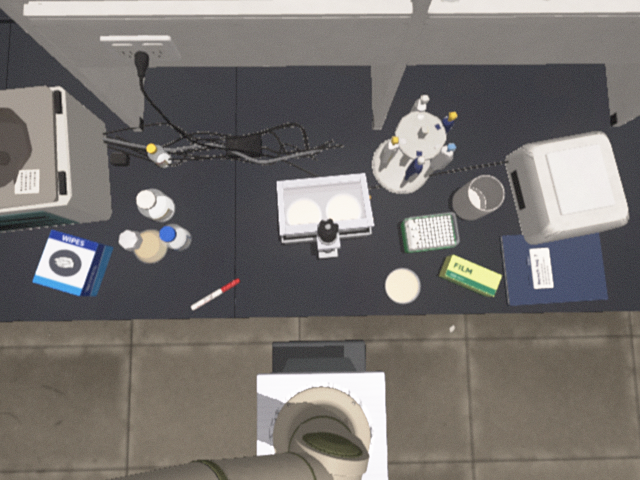

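```bash
python3 - <<'E'
import cv2,numpy as np
from workcell import calibration
for n in("scene","top"):
    c=calibration(n);R=cv2.Rodrigues(c['rvec'])[0];print(n,-R.T@c['tvec'])
a=cv2.imread("pics/scene0.png")[205:305,270:390];b=cv2.imread("pics/top0.png")[165:270,265:385]
a=cv2.resize(a,(400,333),interpolation=3);a=cv2.resize(cv2.imread("pics/scene0.png")[205:305,275:385],None,fx=3.6,fy=5,interpolation=3)
b=cv2.resize(cv2.imread("pics/top0.png")[170:270,270:380],None,fx=3.6,fy=5,interpolation=3)
cv2.imwrite("pics/c0.png",np.hstack([a,b])); print(a.shape)
E
```

```text
scene [-0.3585297  -0.89873289  0.86481761]
top [0.33921884 0.01287319 1.19345513]
(500, 396, 3)
```

View pics/c0.png

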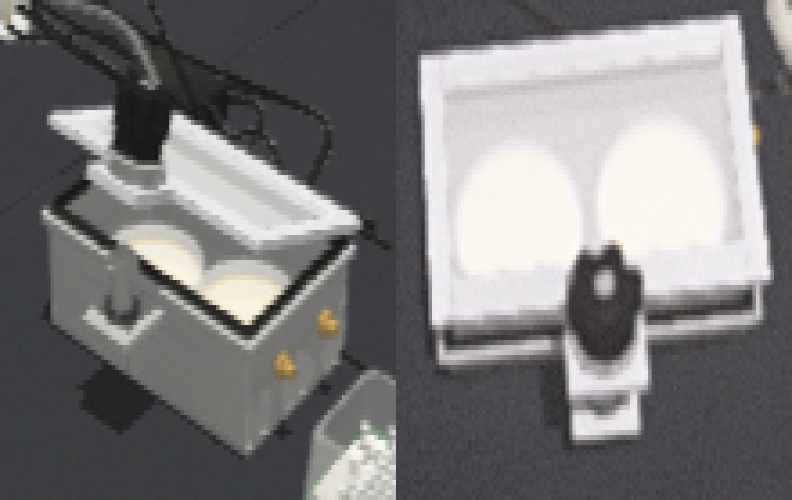

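```bash
cat > h.py <<'E'
import numpy as np,cv2
from workcell import *
from scipy.spatial.transform import Rotation as Ro
def proj(n,P):
    c=calibration(n);K=np.array([[c['fx'],0,c['cx']],[0,c['fy'],c['cy']],[0,0,1]])
    return cv2.projectPoints(np.array(P,float).reshape(-1,1,3),c['rvec'],c['tvec'],K,None)[0][:,0]
def projw(P,s):
    c=calibration('wrist');T=np.eye(4);T[:3,:3]=Ro.from_euler('xyz',s['orientation'],degrees=True).as_matrix();T[:3,3]=s['tool_pos']
    M=np.linalg.inv(T@c['hand_eye']);p=np.array(P)@M[:3,:3].T+M[:3,3]
    return np.c_[c['fx']*p[:,0]/p[:,2]+c['cx'],c['fy']*p[:,1]/p[:,2]+c['cy']]
def L(d,y,h,t): return [.073-d*np.cos(t)+h*np.sin(t),y,.084+d*np.sin(t)+h*np.cos(t)]
def W(B,x,y,yaw):
    B=np.array(B);c,s=np.cos(yaw),np.sin(yaw);return np.c_[x+c*B[:,0]-s*B[:,1],y+s*B[:,0]+c*B[:,1],B[:,2]]
E
cat > fit.py <<'E'
from h import *
from scipy.optimize import least_squares
S=lambda u,v:(275+u/3.6,205+v/5)
T=lambda u,v:(270+(u-396)/3.6,170+v/5)
def pts(p):
    x,y,a,t,w=p
    sb=[[-.065,-.105,.08],[-.065,.105,.08],[-.065,-.105,0],[-.065,.105,0],L(.142,-w,.008,t)]
    tb=[[-.065,.105,.08],[-.065,-.105,.08],L(.142,w,.008,t),L(.142,-w,.008,t),L(.188-.008,0,.0,t),L(.164,0,.055,t)]
    return np.r_[proj('scene',W(sb,x,y,a)),proj('top',W(tb,x,y,a))]
ob=np.array([S(245,345),S(45,212),S(245,455),S(50,315),S(262,250),T(438,362),T(765,322),T(432,325),T(770,277),T(606,397),T(604,258)])
r=lambda p:(pts(p)-ob).ravel()
f=least_squares(r,[.55,0,0,.6,.1],loss='soft_l1')
x,y,a,t,w=f.x
print(f.x,np.degrees([a,t]));print(np.round(r(f.x).reshape(-1,2),1))
print('seat',W([[-.091,0,.121]],x,y,a),'front strip',W([L(.131,0,.008,t)],x,y,a),'knob',W([L(.164,0,.008+.029+.010,t)],x,y,a))
E
python3 fit.py
```

```text
[ 0.54568684 -0.01555863  0.0832487   0.34432184  0.10890274] [ 4.76979911 19.72818823]
[[-0.2 -0.6]
 [-0.6 -0.1]
 [-0.8  1. ]
 [-1.   1.8]
 [-1.7 -0.7]
 [ 1.8 -1.8]
 [-2.3 -2.1]
 [-0.2 -0.3]
 [ 0.8  0.1]
 [ 0.8 -2.9]
 [ 0.5  7.4]]
seat [[ 0.45500199 -0.02312551  0.121     ]] front strip [[ 0.49824129 -0.01951756  0.13575059]] knob [[ 0.480405   -0.02100585  0.18360089]]
```

```bash
python3 -m jog '[{"tx":-0.015,"ty":-0.02,"tz":-0.01},{"tx":-0.0274,"ty":-0.0347,"tz":-0.01},{"tx":-0.0274,"ty":-0.0347,"tz":-0.01},{"tx":-0.0274,"ty":-0.0347,"tz":-0.01},{"tx":-0.0274,"ty":-0.0347,"tz":-0.01},{"tx":-0.0274,"ty":-0.0347,"tz":-0.01},{"tx":-0.0274,"ty":-0.0347},{"tx":-0.0274,"ty":-0.0347}]'
python3 -m jog '[{"tx":-0.0274,"ty":-0.0347},{"tx":-0.0274,"ty":-0.0347},{"tx":-0.0274,"ty":-0.0347},{"tx":-0.0274,"ty":-0.0347},{"tx":-0.0274,"ty":-0.0347},{"tx":-0.0274,"ty":-0.0347},{"tx":-0.0274,"ty":-0.0347,"jaw":255},{"tx":-0.0274,"ty":-0.0347}]' 40
python3 -m jog '[{"tx":-0.0274,"ty":-0.0347},{"tx":-0.0124,"ty":-0.0147},{"turn":-7},{"turn":-7},{},{}]'
python3 - <<'E'
from h import *
s=read_state();im=snapshot('wrist');np.save('s1.npy',s,allow_pickle=True);cv2.imwrite('pics/w1.png',im)
print(s['tool_pos'],s['orientation'],s['joint_pos'],s['opening'],s['contact_force'])
E
```

```text
[0.23263022 0.68628447 0.22122614] [-1.79933130e+02  7.81688456e-03  1.61279401e+02] [-75.67063538  34.37349472  -0.14584028  91.66966514   0.10487499
  54.02425039  -4.57331773] 0.08572736926459015 [-0.34385314  0.64605054  0.06872815]schema error: expected keys jaw, tx, ty, tz, turn
schema error: expected keys jaw, tx, ty, tz, turn
schema error: expected keys jaw, tx, ty, tz, turn
```

View pics/w1.png

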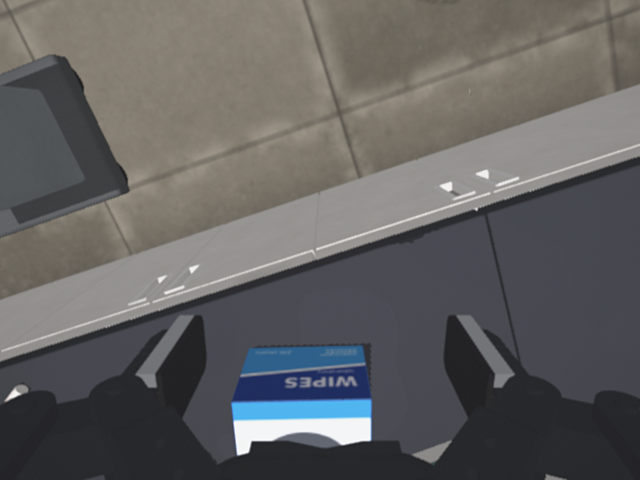

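```bash
python3 -m jog '[{"jaw":0,"tx":-0.0307,"ty":-0.0348,"tz":-0.01,"turn":0},{"jaw":0,"tx":-0.0307,"ty":-0.0348,"tz":-0.01,"turn":0},{"jaw":0,"tx":-0.0307,"ty":-0.0348,"tz":-0.01,"turn":0},{"jaw":0,"tx":-0.0307,"ty":-0.0348,"tz":-0.01,"turn":0},{"jaw":0,"tx":-0.0307,"ty":-0.0348,"tz":-0.01,"turn":0},{"jaw":0,"tx":-0.0307,"ty":-0.0348,"tz":-0.01,"turn":0},{"jaw":0,"tx":-0.0307,"ty":-0.0348,"tz":0,"turn":0},{"jaw":0,"tx":-0.0307,"ty":-0.0348,"tz":0,"turn":0}]' 40 &&
python3 -m jog '[{"jaw":0,"tx":-0.0307,"ty":-0.0348,"tz":0,"turn":0},{"jaw":0,"tx":-0.0307,"ty":-0.0348,"tz":0,"turn":0},{"jaw":0,"tx":-0.0307,"ty":-0.0348,"tz":0,"turn":0},{"jaw":0,"tx":-0.0307,"ty":-0.0348,"tz":0,"turn":0},{"jaw":0,"tx":-0.0307,"ty":-0.0348,"tz":0,"turn":0},{"jaw":0,"tx":-0.0307,"ty":-0.0348,"tz":0,"turn":0},{"jaw":0,"tx":-0.0307,"ty":-0.0348,"tz":0,"turn":0},{"jaw":0,"tx":-0.0307,"ty":-0.0348,"tz":0,"turn":0}]' &&
python3 -m jog '[{"jaw":0,"tx":0,"ty":0,"tz":0,"turn":-7},{"jaw":0,"tx":0,"ty":0,"tz":0,"turn":-7},{"jaw":0,"tx":0,"ty":0,"tz":0,"turn":0},{"jaw":0,"tx":0,"ty":0,"tz":0,"turn":0}]'
python3 - <<'E'
from h import *
s=read_state();im=snapshot('wrist');np.save('s1.npy',s,allow_pickle=True);cv2.imwrite('pics/w2.png',im)
print(s['tool_pos'],s['orientation'],s['joint_pos'],s['opening'],s['contact_force'])
E
```

```text
time_s: 1.0
tool_pos: [0.3765, 0.3424, 0.2823]
orientation: [179.9, 0.0, 161.3]
contact_force: [1.4, -0.2, 0.2]
opening: 0.0853
finger_force: 0.0
time_s: 1.8
tool_pos: [0.5196, -0.0002, 0.2821]
orientation: [180.0, 0.0, 161.3]
contact_force: [1.2, -0.2, -0.6]
opening: 0.0853
finger_force: 0.0
time_s: 2.2
tool_pos: [0.5191, 0.0016, 0.2819]
orientation: [180.0, -0.0, 175.1]
contact_force: [0.6, -0.2, -0.2]
opening: 0.0853
finger_force: 0.0
[0.51911041 0.00163376 0.28186984] [ 1.79992451e+02 -5.47114697e-03  1.75078169e+02] [-12.57566976  16.12027914   7.88149048 114.71902741  -2.88768372
  49.34524077  81.96016597] 0.08532850181250963 [ 0.57539115 -0.19042033 -0.22084323]
```

View pics/w2.png

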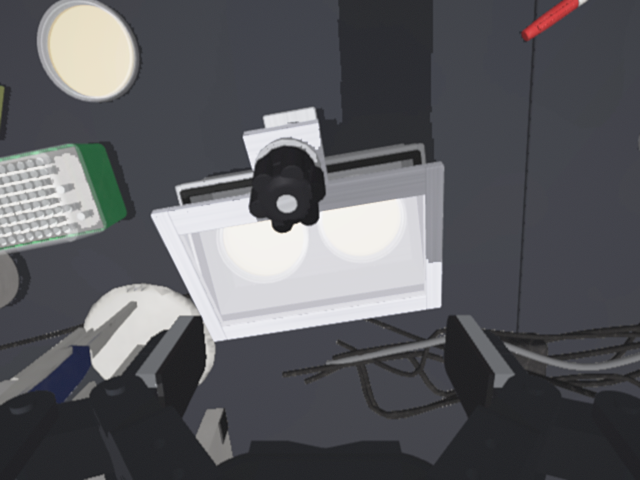

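```bash
cat > fit2.py <<'E'
from h import *
from scipy.optimize import least_squares
s=np.load('s1.npy',allow_pickle=True).item()
S=lambda u,v:(275+u/3.6,205+v/5)
T=lambda u,v:(270+(u-396)/3.6,170+v/5)
def pts(p):
    x,y,a,t,w=p
    sb=[[-.065,-.105,.08],[-.065,.105,.08],[-.065,-.105,0],L(.142,-w,.008,t)]
    tb=[[-.065,.105,.08],[-.065,-.105,.08],L(.142,w,.008,t),L(.142,-w,.008,t)]
    wb=[[-.065,.105,.08],[-.065,-.105,.08],L(.142,w,.008,t),L(.142,-w,.008,t),L(.164,0,.059,t)]
    return np.r_[proj('scene',W(sb,x,y,a)),proj('top',W(tb,x,y,a)),projw(W(wb,x,y,a),s)]
ob=np.array([S(245,345),S(45,212),S(245,455),S(262,250),T(438,362),T(765,322),T(432,325),T(770,277),(424,147),(177,186),(443,164),(152,211),(287,203)])
wt=np.r_[np.ones(8),np.ones(5)*.5][:,None]
r=lambda p:((pts(p)-ob)*wt).ravel()
f=least_squares(r,[.55,0,0,.6,.1],loss='soft_l1')
x,y,a,t,w=f.x
print(f.x,np.degrees([a,t]));print(np.round(r(f.x).reshape(-1,2)/wt,1).tolist())
print('seat',W([[-.091,0,.121]],x,y,a),'strip y+60',W([L(.131,.06,.008,t)],x,y,a),'closed',W([L(.131,.06,.008,0)],x,y,a),'knob',W([L(.164,0,.047,t)],x,y,a))
E
python3 fit2.py
```

```text
[ 0.54660737 -0.01315498  0.07554302  0.36783393  0.10698375] [ 4.32829598 21.07533192]
[[-0.9, -1.0], [-0.8, -0.7], [-1.5, 0.6], [-2.6, -2.5], [0.6, -2.4], [-3.5, -2.2], [-0.8, -1.9], [-1.2, -0.6], [-5.1, -0.5], [0.2, 0.4], [-0.5, -0.3], [-4.0, 0.6], [-1.9, -3.4]]
seat [[ 0.4558669  -0.02002286  0.121     ]] strip y+60 [[0.49585087 0.04317502 0.13857183]] closed [[0.48424451 0.04229657 0.092     ]] knob [[ 0.4836586  -0.01791939  0.18682969]]
```

```bash
python3 -m jog '[{"jaw":255,"tx":0.011,"ty":0.027,"tz":0,"turn":0},{"jaw":255,"tx":0.011,"ty":0.028,"tz":0,"turn":0},{"jaw":255,"tx":0,"ty":0,"tz":0.02,"turn":0},{"jaw":255,"tx":0,"ty":0,"tz":0.03,"turn":0},{"jaw":255,"tx":0,"ty":0,"tz":0.03,"turn":0},{"jaw":255,"tx":0,"ty":0,"tz":0.02,"turn":0},{"jaw":255,"tx":0,"ty":0,"tz":0.01,"turn":0},{"jaw":255,"tx":0,"ty":0,"tz":0,"turn":0}]' && python3 -m jog '[{"jaw":255,"tx":0,"ty":0,"tz":0.005,"turn":0},{"jaw":255,"tx":0,"ty":0,"tz":0.005,"turn":0},{"jaw":255,"tx":0,"ty":0,"tz":0.005,"turn":0},{"jaw":255,"tx":0,"ty":0,"tz":0.004,"turn":0}]'
```

```text
time_s: 3.05
tool_pos: [0.5013, 0.0585, 0.171]
orientation: [-180.0, -0.1, 175.2]
contact_force: [-0.3, -0.3, 0.4]
opening: 0.0
finger_force: 0.0
time_s: 3.45
tool_pos: [0.502, 0.0583, 0.1529]
orientation: [180.0, 0.0, 175.3]
contact_force: [0.2, -0.6, -0.1]
opening: 0.0002
finger_force: 0.0
```

```bash
python3 -m jog '[{"jaw":255,"tx":0,"ty":0,"tz":0.004,"turn":0},{"jaw":255,"tx":0,"ty":0,"tz":0.004,"turn":0},{"jaw":255,"tx":0.001,"ty":0,"tz":0.004,"turn":0}]' && python3 -m jog '[{"jaw":255,"tx":0.001,"ty":0,"tz":0.004,"turn":0},{"jaw":255,"tx":0.001,"ty":0,"tz":0.004,"turn":0},{"jaw":255,"tx":0.001,"ty":0,"tz":0.004,"turn":0},{"jaw":255,"tx":0.001,"ty":0,"tz":0.004,"turn":0},{"jaw":255,"tx":0.001,"ty":0,"tz":0.002,"turn":0}]'
```

```text
time_s: 3.75
tool_pos: [0.5009, 0.0583, 0.1406]
orientation: [180.0, 0.0, 175.3]
contact_force: [-0.6, 1.0, -0.1]
opening: -0.0002
finger_force: 0.0
time_s: 4.25
tool_pos: [0.4958, 0.0587, 0.1225]
orientation: [-180.0, -0.0, 175.3]
contact_force: [-0.2, 0.4, 1.2]
opening: 0.0001
finger_force: 0.4
```

```bash
python3 -m jog '[{"jaw":255,"tx":0.001,"ty":0,"tz":0.003,"turn":0},{"jaw":255,"tx":0.001,"ty":0,"tz":0.003,"turn":0},{"jaw":255,"tx":0.001,"ty":0,"tz":0.003,"turn":0}]' && python3 -m jog '[{"jaw":255,"tx":0.001,"ty":0,"tz":0.003,"turn":0},{"jaw":255,"tx":0,"ty":0,"tz":0.002,"turn":0},{"jaw":255,"tx":0,"ty":0,"tz":0.001,"turn":0}]'
python3 - <<'E'
from h import *
s=read_state();im=snapshot('wrist');np.save('s2.npy',s,allow_pickle=True);cv2.imwrite('pics/w3.png',im)
E
```

```text
time_s: 4.55
tool_pos: [0.4929, 0.059, 0.1137]
orientation: [180.0, 0.0, 175.3]
contact_force: [0.9, -0.7, 0.0]
opening: 0.0003
finger_force: 0.4
time_s: 4.85
tool_pos: [0.4916, 0.0591, 0.1076]
orientation: [-180.0, -0.0, 175.3]
contact_force: [-0.8, -0.2, 1.0]
opening: -0.0
finger_force: 0.3
```

View pics/w3.png

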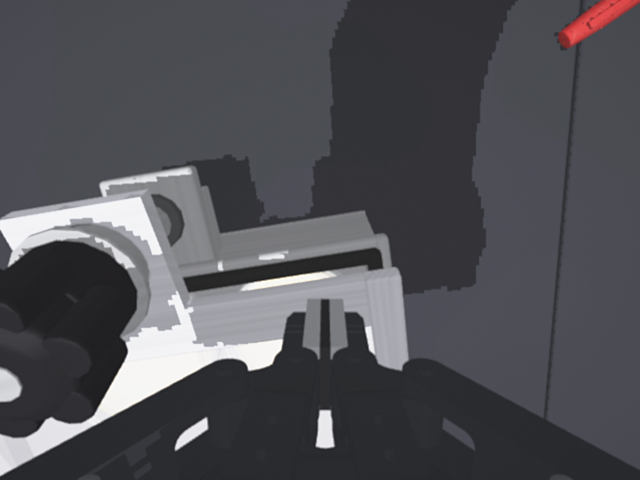

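```bash
python3 - <<'E'
from h import *
s=np.load('s2.npy',allow_pickle=True).item();print(s['tool_pos'])
p=s['tool_pos'];print('tip',projw([p+[0,0,-.014],p+[-.011,0,-.014]],s))
x,y,a,w=.54661,-.01315,.0755,.107
for t in (0,.05,.1,.15,.2,.3): print(t,projw(W([L(.142,w,.008,t),L(.142,w,0,t),L(.164,0,.059,t)],x,y,a),s).round().tolist())
print(projw(W([[-.065,.105,.08],[-.091,0,.106]],x,y,a),s))
E
```

```text
[0.49160646 0.05911325 0.10763688]
tip [[321.95468463 295.16772361]
 [319.82603807 271.86491984]]
0 [[386.0, 241.0], [383.0, 236.0], [52.0, 274.0]]
0.05 [[388.0, 248.0], [386.0, 241.0], [38.0, 294.0]]
0.1 [[391.0, 255.0], [388.0, 247.0], [23.0, 318.0]]
0.15 [[395.0, 264.0], [391.0, 255.0], [7.0, 346.0]]
0.2 [[398.0, 275.0], [394.0, 264.0], [-9.0, 378.0]]
0.3 [[407.0, 301.0], [402.0, 286.0], [-44.0, 457.0]]
[[378.70296724 242.95900014]
 [112.50254178 239.61840115]]
```

```bash
python3 - <<'E'
from h import *
he=np.linalg.inv(calibration('wrist')['hand_eye']);c=calibration('wrist')
def q(P):
    p=np.array(P)@he[:3,:3].T+he[:3,3];return np.c_[c['fx']*p[:,0]/p[:,2]+c['cx'],c['fy']*p[:,1]/p[:,2]+c['cy']].round()
print(q([[.011,.0427,.001],[.011,-.0427,.001],[.011,.0427,.014],[.011,-.0427,.014]]))
print(q([[.011,0,z] for z in(.014,.005,0,-.01,-.02)]))
print(q([[0,0,z] for z in(.014,.005,0,-.01,-.02)]))
E
```

```text
[[428. 283.]
 [216. 283.]
 [420. 272.]
 [223. 272.]]
[[322. 272.]
 [322. 280.]
 [322. 284.]
 [322. 294.]
 [321. 306.]]
[[322. 295.]
 [322. 304.]
 [322. 309.]
 [322. 321.]
 [321. 334.]]
```

```bash
python3 - <<'E'
from h import *
s=read_state();im=snapshot('scene');p=s['tool_pos'];print(p,s['contact_force'])
u=proj('scene',[p,p+[0,0,-.014],p+[0,0,.01]]);print(u)
x0,y0=250,150
c=cv2.resize(im[y0:y0+150,x0:x0+200],None,fx=4,fy=4,interpolation=3)
for (a,b),col in zip(u,[(0,0,255),(0,255,0),(255,0,0)]): cv2.drawMarker(c,(int((a-x0)*4),int((b-y0)*4)),col,0,10,1)
cv2.imwrite('pics/s3.png',c)
E
```

```text
[0.49163821 0.05912225 0.10759581] [-0.70426987  0.28151345  0.19284586]
[[297.18638446 239.83982131]
 [297.311624   243.95442084]
 [297.09617851 236.8762095 ]]
```

View pics/s3.png

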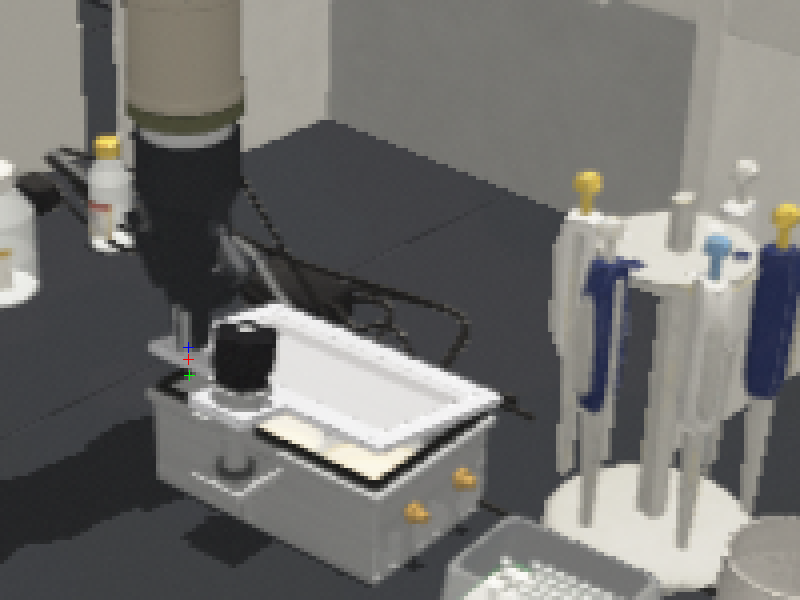

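```bash
python3 -m jog '[{"jaw":255,"tx":0.001,"ty":0,"tz":0.003,"turn":0},{"jaw":255,"tx":0.001,"ty":0,"tz":0.003,"turn":0},{"jaw":255,"tx":0.001,"ty":0,"tz":0.003,"turn":0},{"jaw":255,"tx":0.001,"ty":0,"tz":0.003,"turn":0},{"jaw":255,"tx":0,"ty":0,"tz":0.002,"turn":0}]' && python3 -m jog '[{"jaw":255,"tx":0,"ty":0,"tz":0.002,"turn":0},{"jaw":255,"tx":0,"ty":0,"tz":0.002,"turn":0},{"jaw":255,"tx":0,"ty":0,"tz":0,"turn":0}]'
python3 - <<'E'
from h import *
s=read_state();im=snapshot('wrist');np.save('s3.npy',s,allow_pickle=True);cv2.imwrite('pics/w4.png',im)
# also quick force average
f=[read_state()['contact_force'] for _ in range(5)];print(np.mean(f,0),s['tool_pos'])
E
```

```text
time_s: 5.45
tool_pos: [0.4875, 0.0594, 0.0936]
orientation: [-180.0, -0.0, 175.3]
contact_force: [-1.0, 0.1, 0.5]
opening: 0.0001
finger_force: 0.4
time_s: 5.75
tool_pos: [0.4878, 0.0594, 0.0896]
orientation: [-180.0, -0.0, 175.3]
contact_force: [-0.2, 0.6, 0.2]
opening: 0.0002
finger_force: 0.0
[-0.19010548 -0.44534385  0.00599061] [0.48776347 0.05937009 0.08961207]
```

```bash
for i in 1; do python3 -m jog '[{"jaw":255,"tx":0,"ty":0,"tz":0.001,"turn":0},{"jaw":255,"tx":0,"ty":0,"tz":0.001,"turn":0},{"jaw":255,"tx":0,"ty":0,"tz":0.001,"turn":0}]'; done; python3 -m jog '[{"jaw":255,"tx":0,"ty":0,"tz":0.001,"turn":0},{"jaw":255,"tx":0,"ty":0,"tz":0.001,"turn":0},{"jaw":255,"tx":0,"ty":0,"tz":0.001,"turn":0}]'; python3 - <<'E'
from h import *
s=read_state();im=snapshot('wrist');np.save('s3.npy',s,allow_pickle=True);cv2.imwrite('pics/w4.png',im);sc=snapshot('scene')
cv2.imwrite('pics/m4.png',np.hstack([cv2.resize(im[100:400,0:460],(440,287)),cv2.resize(sc[205:275,275:363],(360,287),interpolation=3)]))
x,y,a,w=.54661,-.01315,.0755,.107
for t in (0,.05,.1,.15): print(t,projw(W([L(.142,w,.008,t),L(.164,0,.059,t)],x,y,a),s).round().tolist())
E
```

```text
time_s: 6.1
tool_pos: [0.4878, 0.0594, 0.0869]
orientation: [-180.0, 0.0, 175.3]
contact_force: [-0.9, -0.8, 0.8]
opening: 0.0005
finger_force: 0.3
time_s: 6.4
tool_pos: [0.4878, 0.0594, 0.0838]
orientation: [-180.0, -0.0, 175.3]
contact_force: [-0.5, 0.1, -0.1]
opening: -0.0002
finger_force: 0.3
0 [[395.0, 269.0], [-5.0, 322.0]]
0.05 [[398.0, 278.0], [-26.0, 350.0]]
0.1 [[402.0, 288.0], [-50.0, 384.0]]
0.15 [[406.0, 300.0], [-75.0, 424.0]]
```

View pics/m4.png

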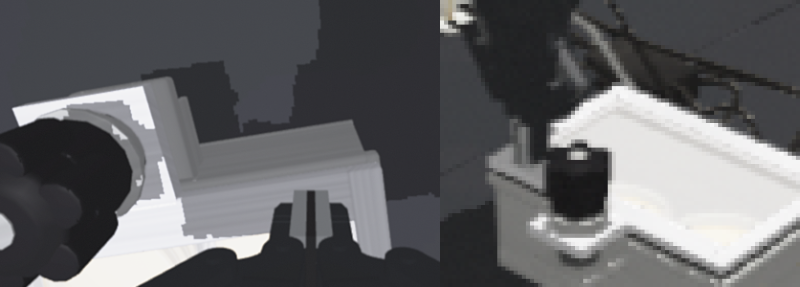

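```bash
python3 -m jog '[{"jaw":255,"tx":0,"ty":0,"tz":0.001,"turn":0},{"jaw":255,"tx":0,"ty":0,"tz":0.001,"turn":0},{"jaw":255,"tx":0,"ty":0,"tz":0,"turn":0}]'; python3 -m jog '[{"jaw":255,"tx":0,"ty":0,"tz":0.001,"turn":0},{"jaw":255,"tx":0,"ty":0,"tz":0,"turn":0}]'
```

```text
time_s: 6.8
tool_pos: [0.4879, 0.0594, 0.0819]
orientation: [180.0, 0.0, 175.3]
contact_force: [-1.4, -0.2, 2.3]
opening: -0.0001
finger_force: 0.8
time_s: 7.0
tool_pos: [0.4879, 0.0594, 0.0811]
orientation: [180.0, 0.0, 175.3]
contact_force: [-1.4, -0.5, 7.1]
opening: 0.0002
finger_force: 3.0
```

```bash
python3 -m jog '[{"jaw":255,"tx":0,"ty":0,"tz":-0.005,"turn":0},{"jaw":255,"tx":0,"ty":0,"tz":-0.025,"turn":0},{"jaw":255,"tx":0,"ty":0,"tz":-0.04,"turn":0},{"jaw":255,"tx":0,"ty":0,"tz":-0.04,"turn":0},{"jaw":0,"tx":0.003,"ty":-0.03,"tz":-0.02,"turn":0},{"jaw":0,"tx":0.0035,"ty":-0.03,"tz":0,"turn":0},{"jaw":0,"tx":0,"ty":-0.02,"tz":0,"turn":0},{"jaw":0,"tx":0,"ty":0,"tz":0,"turn":0}]'; python3 -m jog '[{"jaw":0,"tx":0,"ty":0,"tz":0,"turn":0},{"jaw":0,"tx":0,"ty":0,"tz":0,"turn":0}]'; python3 - <<'E'
from h import *
s=read_state();im=snapshot('wrist');np.save('s5.npy',s,allow_pickle=True);cv2.imwrite('pics/w5.png',im)
x,y,a,w=.54661,-.01315,.0755,.107
for t in (0,.03): print(t,projw(W([L(.142,w,.008,t),L(.142,-w,.008,t),L(.164,0,.059,t)],x,y,a),s).round().tolist())
E
```

```text
time_s: 7.8
tool_pos: [0.4743, -0.0225, 0.2115]
orientation: [-180.0, 0.0, 175.0]
contact_force: [-0.2, 0.5, 0.2]
opening: 0.0581
finger_force: 0.0
time_s: 8.0
tool_pos: [0.475, -0.0189, 0.2108]
orientation: [180.0, -0.0, 175.3]
contact_force: [-1.1, -0.1, 0.1]
opening: 0.0848
finger_force: 0.0
0 [[480.0, 213.0], [173.0, 259.0], [318.0, 224.0]]
0.03 [[482.0, 214.0], [171.0, 262.0], [318.0, 229.0]]
```

View pics/w5.png

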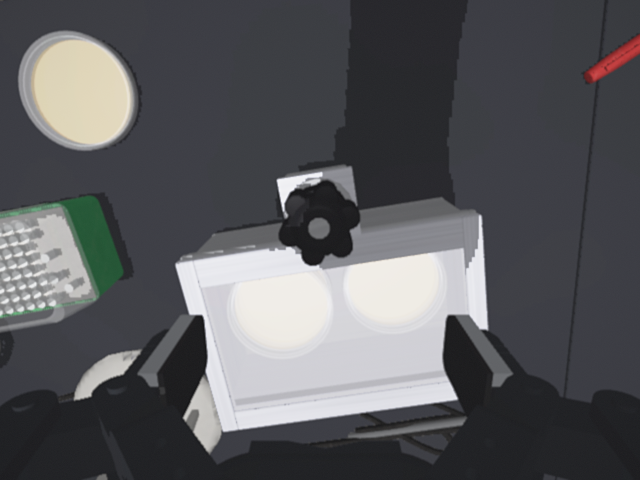

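```bash
python3 -m jog '[{"jaw":0,"tx":0.017,"ty":-0.0024,"tz":0,"turn":8},{"jaw":0,"tx":0,"ty":0,"tz":0,"turn":8},{"jaw":0,"tx":0,"ty":0,"tz":0,"turn":8},{"jaw":0,"tx":0,"ty":0,"tz":0,"turn":8},{"jaw":0,"tx":0,"ty":0,"tz":0,"turn":8},{"jaw":0,"tx":0,"ty":0,"tz":0,"turn":8},{"jaw":0,"tx":0,"ty":0,"tz":0,"turn":8},{"jaw":0,"tx":0,"ty":0,"tz":0,"turn":8}]'; python3 -m jog '[{"jaw":0,"tx":0,"ty":0,"tz":0,"turn":8},{"jaw":0,"tx":0,"ty":0,"tz":0.015,"turn":1},{"jaw":0,"tx":0,"ty":0,"tz":0.02,"turn":0},{"jaw":0,"tx":0,"ty":0,"tz":0.02,"turn":0},{"jaw":0,"tx":0,"ty":0,"tz":0,"turn":0},{"jaw":0,"tx":0,"ty":0,"tz":0,"turn":0}]'; python3 - <<'E'
from h import *
s=read_state();im=snapshot('wrist');np.save('s6.npy',s,allow_pickle=True);cv2.imwrite('pics/w6.png',im);sc=snapshot('scene')
cv2.imwrite('pics/m6.png',np.hstack([cv2.resize(im,(440,330)),cv2.resize(sc[195:275,275:363],(360,330),interpolation=3)]))
print(s['joint_pos'])
for P in ([.4559,-.020],[.459,-.020]): print(projw(W([[0,0,.151]],*P,0),s))
E
```

```text
time_s: 8.85
tool_pos: [0.4578, -0.0198, 0.2107]
orientation: [-180.0, -0.0, 111.0]
contact_force: [0.3, -0.0, -0.0]
opening: 0.0856
finger_force: 0.0
time_s: 9.45
tool_pos: [0.4576, -0.0204, 0.1559]
orientation: [-179.9, -0.0, 102.3]
contact_force: [0.4, -0.5, 0.3]
opening: 0.0849
finger_force: 0.0
[-21.09703388  23.76245673  22.5896605  130.4463271  -18.72295838
  28.79209454  28.61826085]
[[319.66036036 305.06763611]]
[[326.87154957 306.51198379]]
```

View pics/m6.png

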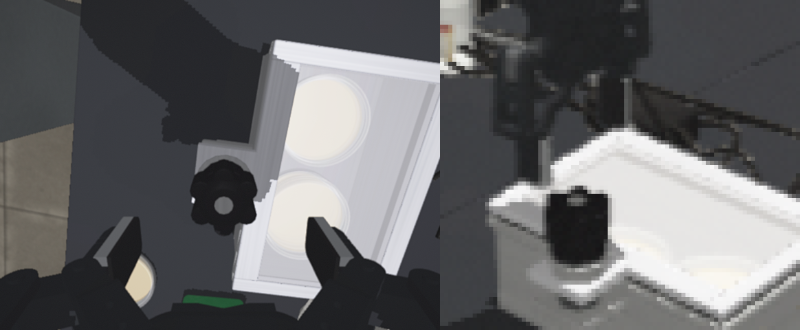

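```bash
python3 -m jog '[{"jaw":0,"tx":0.001,"ty":0.001,"tz":0.02,"turn":0},{"jaw":0,"tx":0,"ty":0,"tz":0.02,"turn":0},{"jaw":0,"tx":0,"ty":0,"tz":0.012,"turn":0},{"jaw":0,"tx":0,"ty":0,"tz":0.008,"turn":0},{"jaw":0,"tx":0,"ty":0,"tz":0,"turn":0}]' ; python3 -m jog '[{"jaw":140,"tx":0,"ty":0,"tz":0,"turn":0},{"jaw":140,"tx":0,"ty":0,"tz":0,"turn":0},{"jaw":255,"tx":0,"ty":0,"tz":0,"turn":0},{"jaw":255,"tx":0,"ty":0,"tz":0,"turn":0},{"jaw":255,"tx":0,"ty":0,"tz":0,"turn":0}]' 25; python3 - <<'E'
from h import *
s=read_state();im=snapshot('wrist');np.save('s7.npy',s,allow_pickle=True);cv2.imwrite('pics/w7.png',im);sc=snapshot('scene')
cv2.imwrite('pics/m7.png',np.hstack([cv2.resize(im,(440,330)),cv2.resize(sc[195:275,275:363],(360,330),interpolation=3)]))
print(s)
E
```

```text
time_s: 10.05
tool_pos: [0.4585, -0.0196, 0.0958]
orientation: [-180.0, -0.0, 102.3]
contact_force: [-0.2, -0.2, 0.4]
opening: 0.0854
finger_force: 0.0
time_s: 10.55
tool_pos: [0.4582, -0.0196, 0.0961]
orientation: [-180.0, -0.0, 102.3]
contact_force: [-2.1, -0.0, 1.9]
opening: 0.0429
finger_force: 27.9
{'time_s': 10.55, 'joint_pos': array([-15.97866747,  29.83406974,  16.04388738, 132.97454446,
       -24.01455967,  19.76037021,  33.05594643]), 'joint_vel': array([ 0.19752788,  0.30574915,  0.048161  , -0.00033326, -0.02955015,
        0.00883943, -0.01258557]), 'tau': array([-2.42048772e-01, -5.29960299e+01,  4.35803890e+00, -1.09723198e+01,
       -1.15871932e-01, -3.93667370e-01, -4.39364871e-02]), 'tool_pos': array([ 0.4581699 , -0.01957473,  0.09612155]), 'orientation': array([-1.79997814e+02, -6.14873339e-03,  1.02278720e+02]), 'contact_force': array([-2.12315938, -0.0123728 ,  1.86234296]), 'moment': array([-0.04059871,  0.25468185,  0.05295345]), 'finger_force': 27.90013611316681, 'opening': 0.04292007768199107}
```

View pics/m7.png

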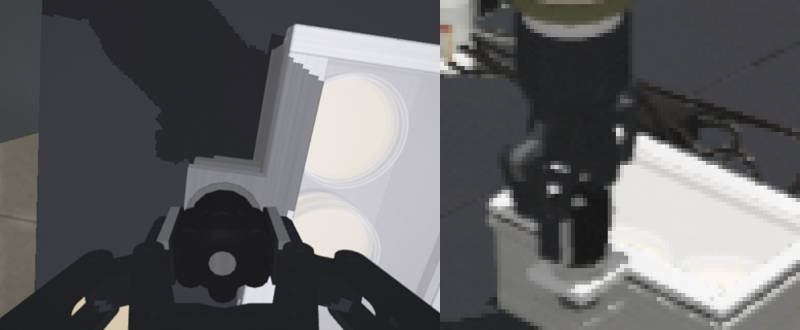

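```bash
python3 -m jog '[{"jaw":255,"tx":0,"ty":0,"tz":0,"turn":0},{"jaw":255,"tx":0,"ty":0,"tz":0.001,"turn":0},{"jaw":255,"tx":0,"ty":0,"tz":0.001,"turn":0},{"jaw":255,"tx":0,"ty":0,"tz":0,"turn":0}]' 60;  python3 -m jog '[{"jaw":255,"tx":0,"ty":0,"tz":0.001,"turn":0},{"jaw":255,"tx":0,"ty":0,"tz":0,"turn":0}]'
```

```text
time_s: 11.05
tool_pos: [0.4582, -0.0196, 0.0939]
orientation: [-180.0, -0.0, 102.3]
contact_force: [-2.9, 0.0, 6.4]
opening: 0.0422
finger_force: 61.0
time_s: 11.25
tool_pos: [0.4583, -0.0196, 0.0934]
orientation: [180.0, -0.0, 102.3]
contact_force: [-6.2, 0.1, 17.4]
opening: 0.0421
finger_force: 62.4
```

```bash
python3 -m jog '[{"jaw":255,"tx":0,"ty":-0.0004,"tz":-0.0005,"turn":0},{"jaw":255,"tx":0,"ty":0,"tz":0,"turn":0}]';  python3 -m jog '[{"jaw":255,"tx":0,"ty":0,"tz":-0.00025,"turn":-6},{"jaw":255,"tx":0,"ty":0,"tz":-0.00025,"turn":-6},{"jaw":255,"tx":0,"ty":0,"tz":-0.00025,"turn":-6}]'
```

```text
time_s: 11.45
tool_pos: [0.4582, -0.0196, 0.0938]
orientation: [180.0, -0.0, 102.3]
contact_force: [-3.0, 0.2, 9.8]
opening: 0.0419
finger_force: 61.5
time_s: 11.75
tool_pos: [0.4579, -0.0197, 0.0944]
orientation: [180.0, -0.0, 120.5]
contact_force: [-4.6, 0.4, 7.3]
opening: 0.0423
finger_force: 61.2
```

```bash
python3 -m jog '[{"jaw":255,"tx":0,"ty":0,"tz":-0.0002,"turn":-6},{"jaw":255,"tx":0,"ty":0,"tz":-0.00025,"turn":-6}]';  python3 -m jog '[{"jaw":255,"tx":0,"ty":0,"tz":-0.0002,"turn":-6},{"jaw":255,"tx":0,"ty":0,"tz":-0.00025,"turn":-6}]'; python3 -c "
from workcell import *;s=read_state();print(s['moment'])"
```

```text
time_s: 11.95
tool_pos: [0.4577, -0.0197, 0.0946]
orientation: [-180.0, -0.0, 132.5]
contact_force: [-3.9, -0.4, 2.8]
opening: 0.0421
finger_force: 61.0
time_s: 12.15
tool_pos: [0.4574, -0.0199, 0.0949]
orientation: [-180.0, -0.1, 144.5]
contact_force: [-4.2, -2.3, 2.8]
opening: 0.0421
finger_force: 60.9
[-0.17969161  0.6949549  -0.10072055]
```

```bash
python3 -m jog '[{"jaw":255,"tx":0,"ty":0,"tz":0.0007,"turn":0},{"jaw":255,"tx":0,"ty":0,"tz":0,"turn":0}]'; python3 -m jog '[{"jaw":255,"tx":0,"ty":0,"tz":0.0005,"turn":0},{"jaw":255,"tx":0,"ty":0,"tz":0,"turn":0}]'; python3 -c "
from workcell import *;s=read_state();print(s['moment'])"
```

```text
time_s: 12.35
tool_pos: [0.4574, -0.0199, 0.0941]
orientation: [-180.0, -0.1, 144.1]
contact_force: [-4.3, -2.4, 2.0]
opening: 0.0427
finger_force: 60.8
time_s: 12.55
tool_pos: [0.4574, -0.0199, 0.0936]
orientation: [-179.9, -0.0, 144.2]
contact_force: [-5.7, -1.5, 3.7]
opening: 0.0423
finger_force: 60.8
[-0.36216392  0.88209534 -0.01321604]
```

```bash
python3 -m jog '[{"jaw":255,"tx":0.0005,"ty":-0.0007,"tz":0.001,"turn":0},{"jaw":255,"tx":0,"ty":0,"tz":0.001,"turn":0},{"jaw":255,"tx":0,"ty":0,"tz":0.001,"turn":0},{"jaw":255,"tx":0,"ty":0,"tz":0,"turn":0}]'; python3 -m jog '[{"jaw":255,"tx":0,"ty":0,"tz":0.001,"turn":0},{"jaw":255,"tx":0,"ty":0,"tz":0.001,"turn":0},{"jaw":255,"tx":0,"ty":0,"tz":0,"turn":0}]'; python3 -c "
from workcell import *;s=read_state();print(s['moment'])"
```

```text
time_s: 12.95
tool_pos: [0.4574, -0.0199, 0.0908]
orientation: [180.0, 0.0, 144.3]
contact_force: [-3.1, -1.0, 3.8]
opening: 0.042
finger_force: 60.8
time_s: 13.25
tool_pos: [0.4574, -0.0199, 0.0888]
orientation: [180.0, 0.0, 144.3]
contact_force: [-2.5, -1.5, 4.7]
opening: 0.0422
finger_force: 60.8
[-0.05656917  0.41923536 -0.0693521 ]
```

```bash
python3 -m jog '[{"jaw":255,"tx":0,"ty":0,"tz":0.001,"turn":0},{"jaw":255,"tx":0,"ty":0,"tz":0.001,"turn":0},{"jaw":255,"tx":0,"ty":0,"tz":0,"turn":0}]'; python3 -m jog '[{"jaw":255,"tx":0,"ty":0,"tz":0.0007,"turn":0},{"jaw":255,"tx":0,"ty":0,"tz":0,"turn":0}]'
```

```text
time_s: 13.55
tool_pos: [0.4574, -0.0199, 0.0869]
orientation: [180.0, 0.0, 144.3]
contact_force: [-1.6, -0.9, 5.4]
opening: 0.0423
finger_force: 61.0
time_s: 13.75
tool_pos: [0.4573, -0.0199, 0.0864]
orientation: [180.0, 0.0, 144.3]
contact_force: [-4.0, -0.3, 8.3]
opening: 0.0422
finger_force: 61.3
```

```bash
python3 -m jog '[{"jaw":255,"tx":0,"ty":0,"tz":0.0002,"turn":6},{"jaw":255,"tx":0,"ty":0,"tz":0,"turn":6},{"jaw":255,"tx":0,"ty":0,"tz":0,"turn":0}]';  python3 -m jog '[{"jaw":255,"tx":0,"ty":0,"tz":0,"turn":6},{"jaw":255,"tx":0,"ty":0,"tz":0,"turn":6},{"jaw":255,"tx":0,"ty":0,"tz":0,"turn":0}]'; python3 -c "
from workcell import *;s=read_state();print(s['moment'],s['joint_pos'])"
```

```text
time_s: 14.05
tool_pos: [0.4575, -0.0198, 0.0863]
orientation: [180.0, 0.0, 132.1]
contact_force: [-4.4, -0.0, 10.6]
opening: 0.0422
finger_force: 61.3
time_s: 14.35
tool_pos: [0.4577, -0.0197, 0.0863]
orientation: [179.9, 0.0, 120.1]
contact_force: [-3.9, 1.0, 9.4]
opening: 0.0422
finger_force: 61.3
[ 0.26738216  0.28867262 -0.0478895 ] [-12.11874629  30.41628731  10.57730944 133.23215939 -17.99833446
  17.51485356  44.32662975]
```

```bash
python3 -m jog '[{"jaw":255,"tx":0,"ty":0,"tz":0,"turn":6},{"jaw":255,"tx":0,"ty":0,"tz":0,"turn":6},{"jaw":255,"tx":0,"ty":0,"tz":0,"turn":0}]';  python3 -m jog '[{"jaw":255,"tx":0,"ty":0,"tz":0,"turn":6},{"jaw":255,"tx":0,"ty":0,"tz":0,"turn":6},{"jaw":255,"tx":0,"ty":0,"tz":0,"turn":0}]'; python3 -c "
from workcell import *;s=read_state();print(s['moment'])"
```

```text
time_s: 14.65
tool_pos: [0.458, -0.0197, 0.0863]
orientation: [179.9, 0.0, 108.1]
contact_force: [-2.8, 1.2, 10.8]
opening: 0.0419
finger_force: 61.3
time_s: 14.95
tool_pos: [0.4582, -0.0197, 0.0863]
orientation: [179.9, 0.0, 96.1]
contact_force: [-2.6, 0.7, 10.0]
opening: 0.0423
finger_force: 61.2
[ 0.23968832  0.06067987 -0.11718608]
```

```bash
python3 -m jog '[{"jaw":255,"tx":0,"ty":0,"tz":0,"turn":6},{"jaw":255,"tx":0,"ty":0,"tz":0,"turn":6},{"jaw":255,"tx":0,"ty":0,"tz":0,"turn":0}]';  python3 -m jog '[{"jaw":255,"tx":0,"ty":0,"tz":0,"turn":6},{"jaw":255,"tx":0,"ty":0,"tz":0,"turn":6},{"jaw":255,"tx":0,"ty":0,"tz":0,"turn":0}]'; python3 -c "
from workcell import *;s=read_state();print(s['moment'])"
```

```text
time_s: 15.25
tool_pos: [0.4585, -0.0198, 0.0863]
orientation: [179.9, -0.0, 84.1]
contact_force: [-1.5, 1.8, 10.3]
opening: 0.0424
finger_force: 61.2
time_s: 15.55
tool_pos: [0.4587, -0.0199, 0.0863]
orientation: [179.8, -0.0, 72.1]
contact_force: [-0.9, 0.6, 8.6]
opening: 0.0421
finger_force: 61.1
[ 0.18407172 -0.17297421 -0.08393304]
```

```bash
python3 -m jog '[{"jaw":255,"tx":0,"ty":0,"tz":0,"turn":6},{"jaw":255,"tx":0,"ty":0,"tz":0,"turn":0}]';  python3 -m jog '[{"jaw":255,"tx":0,"ty":0,"tz":0,"turn":6},{"jaw":255,"tx":0,"ty":0,"tz":0,"turn":0}]'; python3 -c "
from workcell import *;s=read_state();print(s['moment'])"
```

```text
time_s: 15.75
tool_pos: [0.4588, -0.0199, 0.0863]
orientation: [179.8, -0.0, 66.1]
contact_force: [0.3, 1.1, 9.0]
opening: 0.0422
finger_force: 61.1
time_s: 15.95
tool_pos: [0.4588, -0.02, 0.0863]
orientation: [179.8, -0.0, 60.1]
contact_force: [-0.7, 0.5, 6.7]
opening: 0.0424
finger_force: 61.0
[ 0.06817369 -0.27194379 -0.07067049]
```

```bash
python3 -m jog '[{"jaw":255,"tx":0,"ty":0,"tz":0,"turn":6},{"jaw":255,"tx":0,"ty":0,"tz":0,"turn":0}]';  python3 -m jog '[{"jaw":255,"tx":0,"ty":0,"tz":0.0002,"turn":6},{"jaw":255,"tx":0,"ty":0,"tz":0,"turn":0}]'; python3 -m jog '[{"jaw":255,"tx":0,"ty":0,"tz":0.00025,"turn":6},{"jaw":255,"tx":0,"ty":0,"tz":0,"turn":0}]'; python3 -c "
from workcell import *;s=read_state();print(s['moment'])"
```

```text
time_s: 16.15
tool_pos: [0.4589, -0.0201, 0.0862]
orientation: [179.8, -0.0, 54.2]
contact_force: [1.2, 0.4, 4.5]
opening: 0.0423
finger_force: 60.8
time_s: 16.35
tool_pos: [0.4589, -0.0202, 0.0859]
orientation: [179.8, -0.1, 48.3]
contact_force: [2.7, -0.3, 3.7]
opening: 0.0419
finger_force: 60.8
time_s: 16.55
tool_pos: [0.4589, -0.0203, 0.0857]
orientation: [179.8, -0.1, 42.4]
contact_force: [2.7, 0.0, 4.5]
opening: 0.042
finger_force: 61.1
[-0.16602712 -1.2998863  -0.06838758]
```

```bash
python3 -m jog '[{"jaw":0,"tx":0,"ty":0,"tz":0,"turn":0},{"jaw":0,"tx":0,"ty":0,"tz":0,"turn":0},{"jaw":0,"tx":0,"ty":0,"tz":0,"turn":0},{"jaw":0,"tx":0,"ty":0,"tz":0,"turn":0},{"jaw":0,"tx":0,"ty":0,"tz":-0.02,"turn":0},{"jaw":0,"tx":0,"ty":0,"tz":-0.035,"turn":0},{"jaw":0,"tx":0,"ty":0,"tz":-0.035,"turn":0}]' && python3 -m jog '[{"jaw":0,"tx":0,"ty":0,"tz":0,"turn":8},{"jaw":0,"tx":0,"ty":0,"tz":0,"turn":8},{"jaw":0,"tx":0,"ty":0,"tz":0,"turn":8},{"jaw":0,"tx":0,"ty":0,"tz":0,"turn":8},{"jaw":0,"tx":0,"ty":0,"tz":0,"turn":8},{"jaw":255,"tx":0,"ty":0,"tz":0,"turn":7},{"jaw":255,"tx":0.011,"ty":-0.04,"tz":0,"turn":0},{"jaw":255,"tx":0.011,"ty":-0.041,"tz":0,"turn":0}]' && python3 -m jog '[{"jaw":255,"tx":0,"ty":0,"tz":0.03,"turn":0},{"jaw":255,"tx":0,"ty":0,"tz":0.03,"turn":0},{"jaw":255,"tx":0,"ty":0,"tz":0.02,"turn":0},{"jaw":255,"tx":0,"ty":0,"tz":0.004,"turn":0},{"jaw":255,"tx":0,"ty":0,"tz":0,"turn":0}]'
```

```text
time_s: 17.25
tool_pos: [0.4563, -0.0203, 0.1761]
orientation: [-179.9, 0.1, 42.3]
contact_force: [0.2, 1.1, 1.3]
opening: 0.0853
finger_force: 0.0
time_s: 18.05
tool_pos: [0.4858, 0.0591, 0.1756]
orientation: [180.0, 0.0, -4.9]
contact_force: [1.0, -0.3, 0.6]
opening: 0.0439
finger_force: 0.0
time_s: 18.55
tool_pos: [0.4855, 0.0585, 0.0914]
orientation: [180.0, 0.1, -4.8]
contact_force: [-0.3, -0.9, -0.4]
opening: -0.0001
finger_force: 0.0
```

```bash
python3 -m jog '[{"jaw":255,"tx":0,"ty":0,"tz":0.003,"turn":0},{"jaw":255,"tx":0,"ty":0,"tz":0.003,"turn":0},{"jaw":255,"tx":0,"ty":0,"tz":0.002,"turn":0},{"jaw":255,"tx":0,"ty":0,"tz":0.001,"turn":0},{"jaw":255,"tx":0,"ty":0,"tz":0,"turn":0}]' ; for i in 1; do python3 -m jog '[{"jaw":255,"tx":0,"ty":0,"tz":0.0006,"turn":0},{"jaw":255,"tx":0,"ty":0,"tz":0,"turn":0}]';python3 -m jog '[{"jaw":255,"tx":0,"ty":0,"tz":0.0006,"turn":0},{"jaw":255,"tx":0,"ty":0,"tz":0,"turn":0}]'; done
```

```text
time_s: 19.05
tool_pos: [0.4859, 0.059, 0.0826]
orientation: [-180.0, -0.0, -4.7]
contact_force: [-0.4, -0.9, -0.3]
opening: 0.0005
finger_force: 0.0
time_s: 19.25
tool_pos: [0.4858, 0.059, 0.0819]
orientation: [180.0, -0.0, -4.7]
contact_force: [0.5, -0.3, -0.2]
opening: -0.0001
finger_force: 0.0
time_s: 19.45
tool_pos: [0.4858, 0.059, 0.0812]
orientation: [180.0, 0.0, -4.7]
contact_force: [-0.2, -1.2, -0.5]
opening: -0.0002
finger_force: 0.0
```

```bash
python3 -m jog '[{"jaw":255,"tx":0,"ty":0,"tz":0.0005,"turn":0},{"jaw":255,"tx":0,"ty":0,"tz":0,"turn":0}]';python3 -m jog '[{"jaw":255,"tx":0,"ty":0,"tz":0.0005,"turn":0},{"jaw":255,"tx":0,"ty":0,"tz":0,"turn":0}]'
```

```text
time_s: 19.65
tool_pos: [0.4858, 0.0589, 0.0808]
orientation: [-180.0, -0.0, -4.7]
contact_force: [1.0, -0.0, 1.8]
opening: -0.0001
finger_force: 0.6
time_s: 19.85
tool_pos: [0.4858, 0.059, 0.0805]
orientation: [-180.0, -0.0, -4.7]
contact_force: [-2.4, 0.7, 5.8]
opening: 0.0
finger_force: 2.5
```

```bash
python3 -m jog '[{"jaw":255,"tx":0,"ty":0,"tz":-0.005,"turn":0},{"jaw":255,"tx":0,"ty":0,"tz":-0.03,"turn":0},{"jaw":255,"tx":0,"ty":0,"tz":-0.03,"turn":0},{"jaw":255,"tx":0,"ty":0,"tz":-0.03,"turn":0},{"jaw":0,"tx":-0.01,"ty":0.041,"tz":0,"turn":0},{"jaw":0,"tx":-0.0103,"ty":0.0404,"tz":0,"turn":0},{"jaw":0,"tx":0,"ty":0,"tz":0,"turn":-8},{"jaw":0,"tx":0,"ty":0,"tz":0,"turn":-8}]' && python3 -m jog '[{"jaw":0,"tx":0,"ty":0,"tz":0,"turn":-8},{"jaw":0,"tx":0,"ty":0,"tz":0,"turn":-8},{"jaw":0,"tx":0,"ty":0,"tz":0,"turn":-8},{"jaw":0,"tx":0,"ty":0,"tz":0,"turn":-7},{"jaw":0,"tx":0,"ty":0,"tz":0,"turn":0},{"jaw":0,"tx":0,"ty":0,"tz":0,"turn":0}]'; python3 - <<'E'
from h import *
s=read_state();print(s['tool_pos'],s['orientation'],s['joint_pos'])
E
```

```text
time_s: 20.65
tool_pos: [0.4584, -0.0216, 0.1757]
orientation: [180.0, -0.0, 11.4]
contact_force: [0.0, 1.0, -0.3]
opening: 0.0583
finger_force: 0.0
time_s: 21.25
tool_pos: [0.4588, -0.0206, 0.1755]
orientation: [-180.0, -0.0, 42.1]
contact_force: [-0.3, 0.1, -0.6]
opening: 0.0852
finger_force: 0.0
[ 0.4588106  -0.02062985  0.17546419] [-1.79993501e+02 -1.61605827e-02  4.20534876e+01] [-34.9659534   25.54477179  42.85519488 129.97695214 -31.02106141
  34.72461523 -16.68017542]
```

Descend 90 mm and regrip gently.

```bash
python3 -m jog '[{"jaw":0,"tx":0,"ty":0,"tz":0.025,"turn":0},{"jaw":0,"tx":0,"ty":0,"tz":0.03,"turn":0},{"jaw":0,"tx":0,"ty":0,"tz":0.02,"turn":0},{"jaw":0,"tx":0,"ty":0,"tz":0.01,"turn":0},{"jaw":0,"tx":0,"ty":0,"tz":0.005,"turn":0},{"jaw":0,"tx":0,"ty":0,"tz":0,"turn":0}]' && python3 -m jog '[{"jaw":140,"tx":0,"ty":0,"tz":0,"turn":0},{"jaw":140,"tx":0,"ty":0,"tz":0,"turn":0},{"jaw":255,"tx":0,"ty":0,"tz":0,"turn":0},{"jaw":255,"tx":0,"ty":0,"tz":0,"turn":0},{"jaw":255,"tx":0,"ty":0,"tz":0,"turn":0}]' 60; python3 -c "
from workcell import *;s=read_state();print(s['moment'])"
```

```text
time_s: 21.85
tool_pos: [0.4587, -0.0207, 0.0849]
orientation: [-180.0, 0.1, 42.2]
contact_force: [-0.0, -0.7, 0.5]
opening: 0.0852
finger_force: 0.0
time_s: 22.35
tool_pos: [0.4589, -0.02, 0.0858]
orientation: [-180.0, -0.1, 42.3]
contact_force: [-0.9, 2.1, 5.2]
opening: 0.0422
finger_force: 59.7
[0.28423278 0.23109841 0.01887191]
```

Good grip; turn forward 25° following down about 1.0 mm.

```bash
python3 -m jog '[{"jaw":255,"tx":0,"ty":0,"tz":0,"turn":4},{"jaw":255,"tx":0,"ty":0,"tz":0.0002,"turn":4},{"jaw":255,"tx":0,"ty":0,"tz":0.0001,"turn":4},{"jaw":255,"tx":0,"ty":0,"tz":0,"turn":0}]';python3 -c "
from workcell import *;s=read_state();print(s['moment'])"; python3 -m jog '[{"jaw":255,"tx":0,"ty":0,"tz":0.0002,"turn":4},{"jaw":255,"tx":0,"ty":0,"tz":0.0002,"turn":4},{"jaw":255,"tx":0,"ty":0,"tz":0.0002,"turn":5},{"jaw":255,"tx":0,"ty":0,"tz":0,"turn":0}]';python3 -c "
from workcell import *;s=read_state();print(s['moment'])"
```

```text
time_s: 22.75
tool_pos: [0.4589, -0.0202, 0.0855]
orientation: [-180.0, -0.0, 30.1]
contact_force: [-2.6, 1.1, 5.2]
opening: 0.0424
finger_force: 60.1
[ 0.16766767  0.10305923 -0.12180094]
time_s: 23.15
tool_pos: [0.459, -0.0204, 0.085]
orientation: [180.0, -0.1, 17.1]
contact_force: [-2.2, -0.2, 8.6]
opening: 0.0424
finger_force: 60.5
[ 0.14037543  0.12581564 -0.106853  ]
```

```bash
python3 -m jog '[{"jaw":0,"tx":0,"ty":0,"tz":-0.0005,"turn":0},{"jaw":0,"tx":0,"ty":0,"tz":0,"turn":0},{"jaw":0,"tx":0,"ty":0,"tz":0,"turn":0},{"jaw":0,"tx":0,"ty":0,"tz":0,"turn":0},{"jaw":0,"tx":0,"ty":0,"tz":-0.02,"turn":0},{"jaw":0,"tx":0,"ty":0,"tz":-0.035,"turn":0},{"jaw":0,"tx":0,"ty":0,"tz":-0.035,"turn":0}]' && python3 -m jog '[{"jaw":0,"tx":0,"ty":0,"tz":0,"turn":8},{"jaw":0,"tx":0,"ty":0,"tz":0,"turn":8},{"jaw":255,"tx":0,"ty":0,"tz":0,"turn":6},{"jaw":255,"tx":0.01,"ty":-0.041,"tz":0,"turn":0},{"jaw":255,"tx":0.0101,"ty":-0.0405,"tz":0,"turn":0}]' && python3 -m jog '[{"jaw":255,"tx":0,"ty":0,"tz":0.03,"turn":0},{"jaw":255,"tx":0,"ty":0,"tz":0.03,"turn":0},{"jaw":255,"tx":0,"ty":0,"tz":0.02,"turn":0},{"jaw":255,"tx":0,"ty":0,"tz":0.008,"turn":0},{"jaw":255,"tx":0,"ty":0,"tz":0.002,"turn":0},{"jaw":255,"tx":0,"ty":0,"tz":0,"turn":0}]'
```

```text
time_s: 23.85
tool_pos: [0.4582, -0.0209, 0.1756]
orientation: [180.0, 0.1, 17.2]
contact_force: [-0.5, 0.5, -0.2]
opening: 0.0854
finger_force: 0.0
time_s: 24.35
tool_pos: [0.4859, 0.0593, 0.1751]
orientation: [-180.0, -0.0, -4.9]
contact_force: [1.1, -1.0, -0.2]
opening: 0.0438
finger_force: 0.0
time_s: 24.95
tool_pos: [0.4856, 0.0588, 0.0849]
orientation: [180.0, 0.0, -4.7]
contact_force: [-0.0, -0.4, -0.0]
opening: -0.0002
finger_force: 0.0
```

```bash
python3 -m jog '[{"jaw":255,"tx":0,"ty":0,"tz":0.002,"turn":0},{"jaw":255,"tx":0,"ty":0,"tz":0.001,"turn":0},{"jaw":255,"tx":0,"ty":0,"tz":0.0005,"turn":0},{"jaw":255,"tx":0,"ty":0,"tz":0,"turn":0}]' ; python3 -m jog '[{"jaw":255,"tx":0,"ty":0,"tz":0.0004,"turn":0},{"jaw":255,"tx":0,"ty":0,"tz":0,"turn":0}]';python3 -m jog '[{"jaw":255,"tx":0,"ty":0,"tz":0.0004,"turn":0},{"jaw":255,"tx":0,"ty":0,"tz":0,"turn":0}]';python3 -m jog '[{"jaw":255,"tx":0,"ty":0,"tz":0.0004,"turn":0},{"jaw":255,"tx":0,"ty":0,"tz":0,"turn":0}]'
```

```text
time_s: 25.35
tool_pos: [0.4857, 0.0592, 0.0816]
orientation: [-180.0, -0.0, -4.7]
contact_force: [-0.2, 0.2, 0.2]
opening: -0.0001
finger_force: 0.0
time_s: 25.55
tool_pos: [0.4857, 0.0591, 0.081]
orientation: [-180.0, -0.0, -4.7]
contact_force: [0.7, -0.4, 0.3]
opening: 0.0002
finger_force: 0.0
time_s: 25.75
tool_pos: [0.4856, 0.0591, 0.0806]
orientation: [180.0, -0.0, -4.7]
contact_force: [-0.2, 0.2, -0.4]
opening: 0.0003
finger_force: 0.0
time_s: 25.95
tool_pos: [0.4856, 0.0591, 0.0802]
orientation: [180.0, -0.0, -4.7]
contact_force: [0.3, 0.5, -0.0]
opening: -0.0002
finger_force: 0.0
```

```bash
python3 -m jog '[{"jaw":255,"tx":0,"ty":0,"tz":0.0004,"turn":0},{"jaw":255,"tx":0,"ty":0,"tz":0,"turn":0}]';python3 -m jog '[{"jaw":255,"tx":0,"ty":0,"tz":0.0003,"turn":0},{"jaw":255,"tx":0,"ty":0,"tz":0,"turn":0}]'
```

```text
time_s: 26.15
tool_pos: [0.4856, 0.0591, 0.08]
orientation: [-180.0, -0.0, -4.7]
contact_force: [-0.6, -0.2, 4.7]
opening: -0.0
finger_force: 2.1
time_s: 26.35
tool_pos: [0.4856, 0.0591, 0.0799]
orientation: [-180.0, -0.0, -4.7]
contact_force: [-1.6, 1.0, 7.2]
opening: 0.0003
finger_force: 4.0
```

```bash
python3 -m jog '[{"jaw":255,"tx":0,"ty":0,"tz":-0.005,"turn":0},{"jaw":255,"tx":0,"ty":0,"tz":-0.03,"turn":0},{"jaw":255,"tx":0,"ty":0,"tz":-0.04,"turn":0},{"jaw":255,"tx":0,"ty":0,"tz":-0.04,"turn":0},{"jaw":255,"tx":0,"ty":0,"tz":-0.03,"turn":0},{"jaw":255,"tx":0,"ty":0,"tz":0,"turn":0},{"jaw":255,"tx":0,"ty":0,"tz":0,"turn":0}]' && python3 -c "
from workcell import *;print(sign_off())"
```

```text
time_s: 27.05
tool_pos: [0.4856, 0.0595, 0.2249]
orientation: [-180.0, -0.1, -4.7]
contact_force: [-0.3, 0.1, -0.5]
opening: 0.0004
finger_force: 0.0
the job is handed in; nothing more can be done
None
```

The box is closed and handed in at 27 s of robot time: the knob dropped off its thread end, was turned forwards until the thread held, and then let go; touching the lid's front strip put it about 2.0 mm (±0.3 mm) down into the gasket, the arm is clear of everything, and I viewed 11 pictures, one over the limit of 10.

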